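Set out the mahjong dealer's corner

TASK

Set out the dealer's corner of the mahjong table for the next hand: the tile with green bars lies in the middle of the burgundy pad, lengthways along it, and the red-dot tile is stacked squarely on top of it, long side over long side, both face up. The orange dealer's marker lies flat in the middle of the gap in the tile wall, in line with the wall, and the two white dice lie side by side on the bottom of the black dish. Leave the blue-ringed tile and the stack of white counters where they are.

Things in the scene. Friction and masses are not known exactly. Their poses are not given: they have to be found in the camera images.
- bamboo_tile_center (a point): Mahjong tile with three green bars on its white face, lying face up (green back down): 40 mm long (its x), 30 mm wide (its y), 24 mm high (z up); this point is its centre, 12 mm above its underside.
- dot_tile_center (a point): Mahjong tile with one large red dot on its white face, lying face up: 40 (x) x 30 (y) x 24 mm (z up); this point is its centre, 12 mm above its underside.
- marker_center (a point): Dealer's marker: orange plastic round puck with a white dot on top, 36 mm across, 22 mm high, lying flat; this point is its centre, 11 mm above its underside, z up.
- red_die_center (a point): Bone-white acrylic die with one large red pip on top, a 20 mm cube; this point is its centre, axes along its edges.
- black_die_center (a point): Bone-white acrylic die with six black pips on top, a 20 mm cube; this point is its centre, axes along its edges.
- pad: Burgundy felt-covered pad fixed flat on the table, 90 mm long (its x), 70 mm wide (its y), 3 mm thick; origin at the centre of its underside, on the table.
- dish: Loose round black ceramic dish, 350 g, 130 mm across the rim, 25 mm high; its flat inner floor is 5 mm above the table and about 102 mm across, its wall 4 mm thick and flaring outwards; origin at the centre of its underside.
- wall: Piece of the tile wall, fixed on the table: face-down green-backed tiles two high (49 mm high), in a straight row along its y with an 80 mm gap in the middle. On each side of the gap stand two columns, so each half is 61 mm long (y) and 40 mm deep (x). Origin on the table at the middle of the gap.
- ring_tile_center (a point): Bystander: loose mahjong tile with two blue rings on its white face, 40 (x) x 30 (y) x 24 mm (z up); this point is its centre. Leave it where it is.
- counters_center (a point): Bystander: small loose stack of white plastic counters, one piece, 33 mm across, 22 mm high; this point is its centre. Leave it where it is.
Things that resemble listed ones, but are neither listed nor needed, are in the scene too. What is shaped like the part that bears red_die_center but brown, pink or turquoise is not meant.

How it is judged:
By the outcome, as a careful person would: the job done as asked, in the order asked, and still so for the second after the job is handed in, with the robot touching nothing.
It also fails if it takes over 112 s, if anything falls off the work surface, if the arm or the gripper's body presses on something with over 40 N, if the wrist force passes 120 N, or if a joint passes its speed limit or range.

ROBOT

A 6-joint arm with a two-finger parallel gripper is mounted at the origin on the work surface. World frame = base frame: x ahead of the robot, y to its left, z up, the work surface at z = 0. Lengths are in m, angles in rad, forces in N, time in s.
With the tool pointing down it reaches from about 0.275 to 0.775 m from the base axis. Payload 14.6 kg.
Tool frame: the origin (TCP) lies at the very end of the fingers, on their centre line; the grasp point (between the pads) lies 19 mm behind it (manip.pinch_z is the distance from the TCP to the grasp point, in m); z points along the fingers, y is the line along which they close (so a half turn about z gives the same grasp; the last joint's range is limited). The gripper opens to 85 mm and grips with 20 to 120 N. Pads are 22 mm wide; open, the fingers measure 114 mm over their backs; the gripper's body (76 mm by 85 mm) begins 54 mm behind the grasp point. The pads swing forward as they close: fully open they stand 13 mm farther back than shut.
Start: joints at [-1.344, 0.263, -0.048, 1.259, 0, 1.415], TCP at [0.196, -0.487, 0.231] pointing down, gripper open.
Joint ranges: [-2.65, 2.65], [-0.89, 1.7], [-1.18, 1.37], [-2.13, 2.11], [-1.35, 1.29], [-3.14, 3.14]. Speed limits (rad/s): [1.89, 1.89, 2.57, 2.79, 3.14, 3.14].

INTERFACE

Orientations are given as a unit quaternion [w, x, y, z].
In Python, from plant import manip gives the robot as it stands. The module is installed in compiled form; this text tells all that it offers.
- The arm moves only by the tool servo_tool, never from a script. Its argument "series" is a list of rows, each a list of 3 entries, a list of its own where there are three numbers: the turn, a rotation vector about the tool's x, y, z normalised to -1 to 1, where 1 is pi rad, then the shift along the tool's x, y, z normalised to -1 to 1, where 1 is 0.25 m, then the opening, from 0 (shut) to 1 (fully open). In form: [[[ax, ay, az], [tx, ty, tz], jaw], ...]. A call has 1 to 8 rows; each row is the pose to reach, as a shift and turn from the pose commanded when the call began, along the tool's axes at that moment, turning the shorter way round; what a row does not reach only later rows make up. A row lasts 1/12 s, in which the tool goes at most 41.7 mm and 7.16 degrees, less where a joint would pass 70% of its speed; a pose out of reach is approached as far as the arm can. A call with a number of a shift or a turn outside -1 to 1 is refused whole. A call with a gripper value outside its range is refused whole. The fingers move at their own pace and stop on an object; the grip force is fixed at half the most. Time passes only in rows, so rows that repeat a pose let the fingers close. It gives the time, the measured TCP pose, the force, the opening and the grip force at its end, in the units of the state.
- manip.get_obs(): the state, without advancing time (a new reading comes with each control period).
- manip.get_image(name): name is "scene" or "top" or "wrist"; returns the picture (384x512x3 uint8, red, green, blue); there is no depth.
- manip.camera_model(name): a dict with "K" (3x3 intrinsics, pixels), "dist_coeffs" ([k1, k2, p1, p2, k3] as OpenCV has them; the pictures are not rectified), "world_from_camera" (4x4, takes a point from camera to world coordinates); the wrist camera has in their place "tool_from_camera" (4x4, takes a point from camera to tool coordinates, whose origin is the TCP and whose axes are the flange's). Camera axes: x right, y down, z forward; pixel columns grow to the right and rows downward; lengths in m; the calibration is good to about 2 mm. A picture is of the moment at which its call begins: read the wrist's pose just before it. camera_model takes no time and is no camera call.
- manip.hand_in(): hands the job in; it is judged then, once.
The state is a dict: "clock": time; "joints": joint angles; "qvel": joint speeds; "joint_efforts": joint torques, N m; "tcp_pos": TCP position; "orientation": TCP orientation; "wrist_force": force on the tool from outside, world axes, zero at the start; "moment": the same for the moment, N m; "opening": finger opening in m; "grip_force": force on a finger pad.
Only numpy, scipy, OpenCV 4.12 (cv2) and the standard library are available. Lean on these libraries where they do the work, as an engineer would, in place of code of your own. Each camera call takes 0.05 s, during which the arm holds its last target. There are 200 camera calls.

## Working session

There is one attempt and no reset: what is moved stays moved. The work goes in short steps, Python scripts to look and compute and a tool call to move; the robot and the scene stay as the last step left them, time stands still between calls to the robot, and variables do not carry over. Pictures are saved under pics/ and viewed, at most 18 in all, crops included, and the job is handed in when it is done.

Besides the shell and the picture viewer there is one more tool, called as name(argument=value, ...), one argument or row to a line, values as JSON. servo_tool: Moves the arm, as the interface text tells. Scaled input: -1 to 1 covers 0.25 m each way for a shift and pi rad each way for a turn. Its arguments: {"type":"object","properties":{"series":{"type":"array","items":{"type":"array"}}},"required":["series"]}

```bash
mkdir -p pics; python3 - <<'E'
from plant import manip
import cv2,numpy as np
for n in("scene","top"):
    im=manip.get_image(n); cv2.imwrite(f"pics/{n}0.png",im[:,:,::-1])
    m=manip.camera_model(n); print(n,np.round(m["K"],1).tolist(),m["dist_coeffs"],np.round(m["world_from_camera"],3).tolist())
m=manip.camera_model("wrist");print(m)
o=manip.get_obs();print(o, manip.pinch_z)
E
```

```text
scene [[376.8, 0.0, 254.4], [0.0, 376.8, 194.7], [0.0, 0.0, 1.0]] [-0.06021819  0.          0.          0.          0.        ] [[0.356, 0.695, -0.625, 1.04], [0.935, -0.262, 0.241, -0.184], [0.004, -0.669, -0.743, 0.632], [0.0, 0.0, 0.0, 1.0]]
top [[464.5, 0.0, 255.4], [0.0, 464.5, 191.8], [0.0, 0.0, 1.0]] [0.01173093 0.         0.         0.         0.        ] [[-0.024, -0.994, 0.104, 0.42], [-1.0, 0.024, 0.006, -0.014], [-0.008, -0.104, -0.995, 1.279], [0.0, 0.0, 0.0, 1.0]]
{'K': array([[313.74941317,   0.        , 257.17116239],
       [  0.        , 313.74941317, 194.1957728 ],
       [  0.        ,   0.        ,   1.        ]]), 'dist_coeffs': array([-0.01334729,  0.        ,  0.        ,  0.        ,  0.        ]), 'tool_from_camera': array([[-9.55026211e-04, -9.62011194e-01, -2.73008334e-01,
         6.98607072e-02],
       [ 9.99999403e-01, -7.73756736e-04, -7.71635780e-04,
        -7.07834949e-04],
       [ 5.31080220e-04, -2.73008908e-01,  9.62011359e-01,
        -1.41885145e-01],
       [ 0.00000000e+00,  0.00000000e+00,  0.00000000e+00,
         1.00000000e+00]])}
{'clock': 0.1, 'joints': array([-1.34428577e+00,  2.63450830e-01, -4.88427914e-02,  1.25940320e+00,
        6.77097943e-06,  1.41547036e+00]), 'qvel': array([-0.00040418, -0.00019964,  0.00089356, -0.00017915, -0.00085975,
        0.00030078]), 'joint_efforts': array([ 4.90256120e-03, -6.38574457e+01,  3.85067296e+01,  9.83981561e-03,
       -8.73655495e-05, -6.02761403e-06]), 'tcp_pos': array([ 0.19555907, -0.48696435,  0.23089702]), 'orientation': array([-4.50080748e-04,  9.81830300e-01,  1.89760532e-01, -1.26385416e-05]), 'wrist_force': array([0.28132898, 0.24024003, 0.02885352]), 'moment': array([-0.04565082,  0.04542077,  0.04560871]), 'grip_force': 0.0, 'opening': 0.08539398890739022} 0.0187
```

View pics/top0.png

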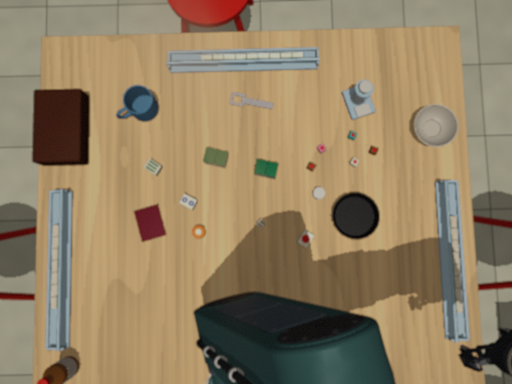

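View pics/scene0.png

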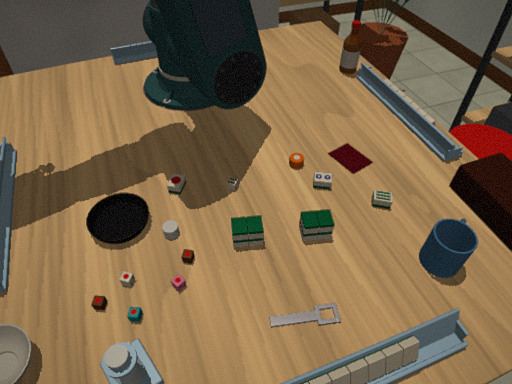

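The top view shows:
- bar tile (153,167), ring tile (188,201), marker (199,231), pad (150,223)
- wall halves (216,157) and (266,169)
- dot tile (306,238), counters (319,192), dish (356,216)
- red-pip white die (354,162), black-pip die about (261,222)

In the scene view the dice are at (127,279) and (233,184).

```bash
cat > h.py <<'E'
import cv2,numpy as np
from scipy.spatial.transform import Rotation as R
from plant import manip
def pose(o=None):
    o=o or manip.get_obs(); T=np.eye(4); q=o["orientation"]
    T[:3,:3]=R.from_quat([q[1],q[2],q[3],q[0]]).as_matrix(); T[:3,3]=o["tcp_pos"]; return T
def yaw(T): return np.degrees(np.arctan2(T[1,0],T[0,0]))
def grab(name,fn=None):
    m=manip.camera_model(name)
    W=pose()@m["tool_from_camera"] if name=="wrist" else m["world_from_camera"]
    im=manip.get_image(name)
    if fn: cv2.imwrite("pics/"+fn,im[:,:,::-1])
    return im,(m["K"],m["dist_coeffs"],W)
def cast(px,cam,z):
    K,d,W=cam
    u=cv2.undistortPoints(np.array(px,float).reshape(-1,1,2),K,d).reshape(-1,2)
    r=np.c_[u,np.ones(len(u))]@W[:3,:3].T; o=W[:3,3]
    return (o+r*((z-o[2])/r[:,2])[:,None])
def proj(P,cam):
    K,d,W=cam; C=np.linalg.inv(W)
    return cv2.projectPoints(np.array(P,float).reshape(-1,3),cv2.Rodrigues(C[:3,:3])[0],C[:3,3],K,d)[0].reshape(-1,2)
def blobs(mask,cam,z,lo,hi):
    """contours -> rectangle on plane z: centre, size (mm), yaw of long side (deg), pixel"""
    out=[]
    for c in cv2.findContours(mask.astype(np.uint8),cv2.RETR_EXTERNAL,cv2.CHAIN_APPROX_NONE)[0]:
        if len(c)<5: continue
        P=cast(c,cam,z)[:,:2]*1000
        (x,y),(w,h),a=cv2.minAreaRect(P.astype(np.float32))
        if w<h: w,h,a=h,w,a+90
        if lo<=w<=hi: out.append((round(x),round(y),round(w),round(h),round((a+90)%180-90,1),c.mean((0,1)).round().astype(int).tolist()))
    return out
def rel(xyz,yw):
    """from the present pose: turn (about z) and shift in move units, for a down-pointing tool"""
    T=pose(); d=(yw-yaw(T)+90)%180-90
    s=T[:3,:3].T@(np.array(xyz)-T[:3,3])
    tl=R.from_matrix(T[:3,:3].T@np.array([[np.cos(a:=np.radians(yaw(T)+d)),np.sin(a),0],[np.sin(a),-np.cos(a),0],[0,0,-1]]).T.T).as_rotvec()
    return np.round(tl/np.pi,4),np.round(s/0.25,4)
E
python3 - <<'E'
from h import *
im,cam=grab("top"); hsv=cv2.cvtColor(im,cv2.COLOR_RGB2HSV).astype(int); H,S,V=hsv[...,0],hsv[...,1],hsv[...,2]
def s(n,m,z,lo,hi): print(n,blobs(m,cam,z,lo,hi))
roi=np.zeros(H.shape,bool); roi[90:300,90:400]=1
s("white",roi&(S<50)&(V>140),.024,12,60)
s("green",roi&(H>40)&(H<90)&(S>70)&(V>50),.049,40,80)
s("red",roi&((H>165)|(H<6))&(S>120)&(V>60),.003,12,120)
s("orange",roi&(H>6)&(H<16)&(S>170),.022,15,60)
s("dark",roi&(V<40),.025,80,180)
for n,p,z in [("bamboo",(153,167),.024),("ring",(188,201),.024),("dot",(306,238),.024),("counters",(319,192),.022),("dieR",(354,162),.02),("dieB",(261,222),.02),("dish",(356,216),.025),("marker",(199,231),.022)]: print(n,cast([p],cam,z).round(3))
E
```

```text
white [(430, -152, 23, 13, 21.3, [310, 236]), (530, 177, 39, 28, 62.2, [188, 201]), (545, -178, 30, 30, -2.1, [318, 192]), (628, 273, 37, 27, 55.1, [152, 166]), (625, -274, 18, 9, 36.1, [353, 163])]
green [(612, -36, 57, 38, 75.2, [266, 168])]
red [(422, -139, 17, 17, -46.8, [305, 238]), (476, 286, 84, 65, 15.4, [150, 223])]
orange [(449, 149, 32, 30, -0.7, [198, 231]), (656, -331, 16, 11, 61.2, [373, 151])]
dark [(273, 1, 170, 16, 88.7, [255, 297]), (480, -274, 119, 116, 88.6, [355, 215])]
bamboo [[0.626 0.272 0.024]]
ring [[0.53  0.177 0.024]]
dot [[ 0.423 -0.14   0.024]]
counters [[ 0.546 -0.18   0.022]]
dieR [[ 0.627 -0.279  0.02 ]]
dieB [[ 0.469 -0.02   0.02 ]]
dish [[ 0.479 -0.276  0.025]]
marker [[0.448 0.148 0.022]]
```

servo_tool(
  series=[
    [[0,0,0.12],[0.764,-0.376,-0.2],1],
    [[0,0,0.12],[0.764,-0.376,-0.2],1],
    [[0,0,0.12],[0.764,-0.376,-0.2],1],
    [[0,0,0.12],[0.764,-0.376,-0.2],1],
    [[0,0,0.12],[0.764,-0.376,-0.2],1],
    [[0,0,0.12],[0.764,-0.376,-0.2],1],
  ],
)

```text
clock: 0.65
tcp_pos: [0.3398, -0.3259, 0.2824]
orientation: [0.0, 1.0, 0.003, 0.001]
wrist_force: [0.9, -0.3, -0.6]
opening: 0.0853
grip_force: 0.0
```

servo_tool(
  series=[
    [[0,0,0],[0.568,-0.632,0],1],
    [[0,0,0],[0.568,-0.632,0],1],
    [[0,0,0],[0.568,-0.632,0],1],
    [[0,0,0],[0.568,-0.632,0],1],
    [[0,0,0],[0.568,-0.632,0],1],
    [[0,0,0],[0.568,-0.632,0],1],
    [[0,0,0],[0.568,-0.632,0],1],
  ],
)

```text
clock: 1.23
tcp_pos: [0.4801, -0.1683, 0.2809]
orientation: [-0.0, 1.0, 0.004, -0.0]
wrist_force: [0.1, 0.1, 0.6]
opening: 0.0851
grip_force: 0.0
```

```bash
python3 - <<'E'
from h import *
o=manip.get_obs(); print(o["clock"],o["tcp_pos"].round(4),yaw(pose()),o["joints"].round(2),o["qvel"].round(3))
im,cam=grab("wrist","w1.png")
E
```

```text
1.2333 [ 0.4801 -0.1683  0.2809] 0.4937404746294553 [-0.5   0.23  0.03  1.38  0.    2.64] [-0.067 -0.015 -0.018 -0.002 -0.009 -0.037]
```

View pics/w1.png

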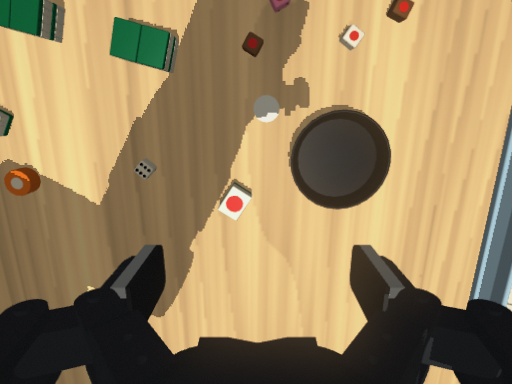

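The wrist view shows:
- dot tile (235,203), black-pip die (145,169), counters (266,109), dish (340,158)
- red-pip white die (351,36)
- right wall half (140,44)
- marker (22,181)

```bash
cat >> h.py <<'E'
def hsv(im):
    h=cv2.cvtColor(im,cv2.COLOR_RGB2HSV).astype(int); return h[...,0],h[...,1],h[...,2]
def box(c,w,h,shape=(384,512)):
    m=np.zeros(shape,bool); m[max(0,c[1]-h):c[1]+h,max(0,c[0]-w):c[0]+w]=1; return m
E
python3 - <<'E'
from h import *
im,cam=grab("wrist"); H,S,V=hsv(im)
def s(n,m,z,lo,hi): print(n,blobs(m,cam,z,lo,hi))
red=((H>170)|(H<6))&(S>120)&(V>60)
cl=lambda m:cv2.morphologyEx(m.astype(np.uint8),cv2.MORPH_CLOSE,np.ones((7,7)))
for n,c,z in [("dot",(235,203),.024),("dieB",(145,169),.02),("dieR",(351,36),.02),("counters",(266,109),.022)]:
    b=box(c,28,28)
    for t in (110,150,190): s(n+str(t),cl(b&(S<70)&(V>t)),z,12,60)
    if n!="dieB" : s(n+" red",b&red,z,4,30)
s("dieB",cl(box((145,169),16,16)&(S<60)),.02,12,50)
s("wall",(H>40)&(H<90)&(S>110)&(V>80),.049,30,90)
s("dish",V<60,.025,90,150)
E
```

```text
dot110 [(425, -137, 42, 31, -32.5, [233, 202])]
dot150 [(424, -137, 40, 30, -33.2, [233, 202])]
dot190 [(423, -137, 39, 29, -33.2, [233, 203])]
dot red [(423, -137, 21, 21, 43.7, [233, 203])]
dieB110 [(470, -20, 25, 19, -42.8, [143, 167])]
dieB150 []
dieB190 []
dieR110 [(628, -277, 23, 20, -35.1, [351, 36])]
dieR150 [(629, -278, 20, 19, -34.9, [352, 35])]
dieR190 [(629, -279, 19, 19, -34.9, [352, 34])]
dieR red [(629, -279, 10, 9, 66.8, [353, 34])]
counters110 [(546, -177, 32, 31, 1.3, [265, 107])]
counters150 [(535, -182, 26, 9, -63.7, [268, 116])]
counters190 [(534, -181, 23, 8, -63.7, [267, 117])]
counters red []
dieB [(469, -20, 25, 20, -41.3, [144, 168])]
wall [(610, -51, 39, 29, -14.6, [151, 46]), (618, -21, 39, 28, -14.1, [123, 38]), (643, 86, 34, 29, -13.4, [23, 15])]
dish [(482, -273, 121, 121, -89.6, [339, 157])]
```

servo_tool(
  series=[
    [[0,0,-0.2],[0.08,-0.8,0],1],
    [[0,0,-0.2],[0.08,-0.8,0],1],
    [[0,0,-0.2],[0.08,-0.8,0],1],
    [[0,0,-0.2],[0.08,-0.8,0],1],
    [[0,0,-0.2],[0.08,-0.8,0],1],
    [[0,0,-0.2],[0.08,-0.8,0],1],
    [[0,0,-0.2],[0.08,-0.8,0],1],
  ],
)

```text
clock: 1.92
tcp_pos: [0.4978, 0.0299, 0.2814]
orientation: [0.0, 0.95, 0.312, -0.0]
wrist_force: [-0.3, -0.3, -0.7]
opening: 0.0854
grip_force: 0.0
```

```bash
python3 - <<'E'
from h import *
print(rel([.53,.2,.28],36.4))
E
```

```text
(array([ 0.0001,  0.    , -0.0004]), array([ 0.5068, -0.4717,  0.0053]))
```

servo_tool(
  series=[
    [[0,0,0],[0.5,-0.47,0],1],
    [[0,0,0],[0.5,-0.47,0],1],
    [[0,0,0],[0.5,-0.47,0],1],
    [[0,0,0],[0.5,-0.47,0],1],
    [[0,0,0],[0.5,-0.47,0],1],
    [[0,0,0],[0.5,-0.47,0],1],
  ],
)

```text
clock: 2.42
tcp_pos: [0.53, 0.1984, 0.2808]
orientation: [0.0, 0.95, 0.311, -0.0]
wrist_force: [-0.3, -0.5, 0.1]
opening: 0.0853
grip_force: 0.0
```

```bash
python3 - <<'E'
from h import *
im,cam=grab("wrist","w2.png"); H,S,V=hsv(im)
print([ (n,proj([p],cam).round().astype(int).tolist()) for n,p in dict(bam=(.627,.273,.024),pad=(.476,.286,.003),mk=(.449,.149,.022),w1=(.614,-.036,.049)).items()])
def s(n,m,z,lo,hi): print(n,blobs(m,cam,z,lo,hi))
cl=lambda m:cv2.morphologyEx(m.astype(np.uint8),cv2.MORPH_CLOSE,np.ones((9,9)))
for t in (110,150,190): s("white",cl((S<70)&(V>t)),.024,12,60)
s("wall",(H>40)&(H<90)&(S>110)&(V>80),.049,25,90)
s("pad",((H>165)|(H<6))&(S>120)&(V>50),.003,50,120)
s("mk",(H>5)&(H<16)&(S>170)&(V>80),.022,20,60)
E
```

```text
[('bam', [[255, 59]]), ('pad', [[181, 153]]), ('mk', [[252, 230]]), ('w1', [[445, 220]])]
white [(547, -160, 44, 32, 83.3, [462, 296]), (467, -5, 28, 10, 50.7, [346, 279]), (449, 153, 13, 12, 36.0, [250, 229]), (532, 180, 40, 29, 62.4, [270, 169]), (629, 276, 40, 30, 55.6, [254, 56]), (494, 537, 50, 17, 0.0, [5, 16])]
white [(547, -167, 32, 32, -10.0, [464, 299]), (463, -8, 18, 6, 40.6, [346, 282]), (629, 276, 39, 30, 56.2, [253, 55]), (495, 537, 47, 16, -0.0, [5, 15])]
white [(546, -170, 31, 22, -4.1, [467, 300]), (463, -8, 17, 3, 40.8, [346, 283]), (629, 276, 39, 29, 56.2, [253, 55]), (827, 55, 13, 6, -83.0, [508, 31]), (496, 538, 42, 15, 1.1, [4, 13])]
wall [(614, -33, 58, 38, 75.9, [443, 219]), (645, 87, 37, 27, -13.9, [391, 143]), (652, 116, 38, 28, -14.7, [377, 122]), (619, 279, 27, 2, 55.5, [247, 58]), (626, 274, 26, 2, 55.7, [254, 56])]
pad [(477, 288, 89, 69, 15.2, [181, 150])]
mk [(452, 155, 39, 33, 36.2, [250, 226])]
```

View pics/w2.png

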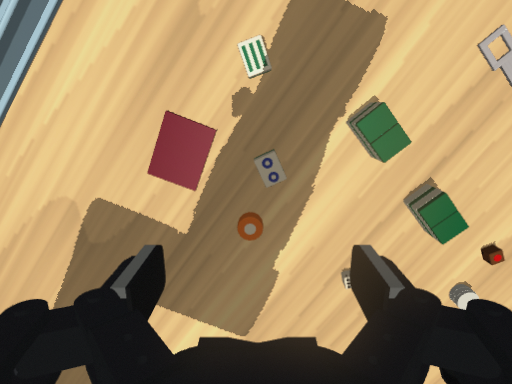

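The wrist view shows the bar tile (254,56), ring tile (270,169), pad (181,150), marker (250,226), and both wall halves. The sizes match the ones given.

```bash
python3 - <<'E'
from h import *
print(rel([.629,.276,.10],56))
E
```

```text
(array([-0.    ,  0.0003, -0.1102]), array([ 0.5071, -0.0203,  0.7234]))
```

servo_tool(
  series=[
    [[0,0,-0.11],[0.507,-0.02,0.723],1],
    [[0,0,-0.11],[0.507,-0.02,0.723],1],
    [[0,0,-0.11],[0.507,-0.02,0.723],1],
    [[0,0,-0.11],[0.507,-0.02,0.723],1],
    [[0,0,-0.11],[0.507,-0.02,0.723],1],
    [[0,0,-0.11],[0.507,-0.02,0.723],1],
    [[0,0,-0.11],[0.507,-0.02,0.723],1],
    [[0,0,-0.11],[0.507,-0.02,0.723],1],
  ],
)

```text
clock: 3.13
tcp_pos: [0.6288, 0.2754, 0.1012]
orientation: [0.0, 0.883, 0.469, -0.0]
wrist_force: [-0.3, -0.2, 0.4]
opening: 0.0854
grip_force: 0.0
```

```bash
python3 - <<'E'
from h import *
im,cam=grab("wrist","w3.png"); H,S,V=hsv(im)
cl=lambda m:cv2.morphologyEx(m.astype(np.uint8),cv2.MORPH_CLOSE,np.ones((25,25)))
for t in (150,190): print(blobs(cl((S<70)&(V>t)),cam,.024,25,60))
print(rel([.629,.276,.005],56))
E
```

```text
[]
[]
(array([ 0.0003, -0.0003, -0.0002]), array([ 3.000e-04, -9.000e-04,  3.896e-01]))
```

View pics/w3.png

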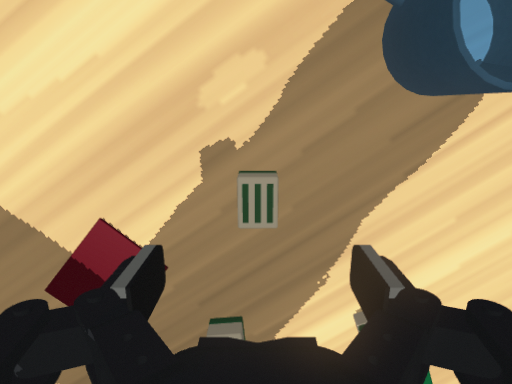

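The bar tile is at (258,202), lined up with the jaws and in the arm's shadow. I'll measure its corners.

```bash
python3 - <<'E'
from h import *
im,cam=grab("wrist"); H,S,V=hsv(im)
cl=lambda m:cv2.morphologyEx(m.astype(np.uint8),cv2.MORPH_CLOSE,np.ones((9,9)))
b=box((258,200),40,45)
for t in (110,130): print(blobs(cl(b&(S<60)&(V>t)),cam,.024,20,60))
P=cast([(239,178),(277,178),(277,227),(239,227)],cam,.024); print(P.mean(0).round(4), np.linalg.norm(P[0]-P[1]),np.linalg.norm(P[1]-P[2]))
print(rel([*P.mean(0)[:2],.005],56))
E
```

```text
[(630, 278, 41, 29, 55.3, [257, 200])]
[(630, 277, 39, 29, 55.3, [257, 202])]
[0.6298 0.2765 0.024 ] 0.027336388384546415 0.03775875712395976
(array([ 0.0005, -0.0006, -0.0001]), array([0.0019, 0.001 , 0.3918]))
```

servo_tool(
  series=[
    [[0,0,0],[0.006,0,0.15],1],
    [[0,0,0],[0.006,0,0.28],1],
    [[0,0,0],[0.006,0,0.384],1],
    [[0,0,0],[0.006,0,0.384],1],
    [[0,0,0],[0.006,0,0.384],0.2],
    [[0,0,0],[0.006,0,0.384],0.2],
    [[0,0,0],[0.006,0,0.384],0.2],
    [[0,0,0],[0.006,0,0.384],0.2],
  ],
)

```text
clock: 3.9
tcp_pos: [0.6305, 0.2791, 0.0067]
orientation: [0.0, 0.883, 0.47, 0.002]
wrist_force: [0.7, -0.3, -0.1]
opening: 0.0391
grip_force: 0.0
```

servo_tool(
  series=[
    [[0,0,0],[0,0,0],0.2],
    [[0,0,0],[0,0,0],0.2],
    [[0,0,0],[0,0,0],0.2],
    [[0,0,0],[0,0,0],0.2],
  ],
)

```text
clock: 4.23
tcp_pos: [0.6303, 0.2791, 0.0064]
orientation: [0.0, 0.883, 0.47, 0.001]
wrist_force: [-2.7, -1.8, 12.9]
opening: 0.0289
grip_force: 59.7
```

servo_tool(
  series=[
    [[0,0,0],[0,0,-0.15],0.2],
    [[0,0,0],[0,0,-0.3],0.2],
    [[0,0,-0.25],[-0.3,0,-0.4],0.2],
    [[0,0,-0.25],[-0.3,0,-0.4],0.2],
    [[0,0,-0.25],[-0.3,0,-0.4],0.2],
    [[0,0,-0.25],[-0.3,0,-0.4],0.2],
    [[0,0,-0.25],[-0.3,0,-0.4],0.2],
    [[0,0,-0.25],[-0.3,0,-0.4],0.2],
  ],
)

```text
clock: 4.9
tcp_pos: [0.5877, 0.2165, 0.1055]
orientation: [0.0, 0.647, 0.763, 0.0]
wrist_force: [-0.2, 0.8, -0.4]
opening: 0.0286
grip_force: 59.7
```

servo_tool(
  series=[
    [[0,0,-0.28],[0,0,0],0.2],
    [[0,0,-0.28],[0,0,0],0.2],
    [[0,0,-0.28],[0,0,0],0.2],
    [[0,0,-0.28],[0,0,0],0.2],
    [[0,0,-0.28],[0,0,0],0.2],
    [[0,0,-0.28],[0,0,0],0.2],
    [[0,0,-0.28],[0,0,0],0.2],
    [[0,0,-0.28],[0,0,0],0.2],
  ],
)

```text
clock: 5.57
tcp_pos: [0.5877, 0.2167, 0.1051]
orientation: [0.0, 0.26, 0.965, 0.0]
wrist_force: [0.4, -0.4, 0.1]
opening: 0.0289
grip_force: 59.7
```

```bash
python3 - <<'E'
from h import *
print(rel([.4755,.2876,.07],195.2)); o=manip.get_obs(); print(o["opening"],o["wrist_force"],o["tcp_pos"])
E
```

```text
(array([ 1.000e-04,  2.000e-04, -2.522e-01]), array([0.5306, 0.0192, 0.1403]))
0.028941776265518922 [ 0.37521086 -0.37780404  0.11133232] [0.58771586 0.21672746 0.10514673]
```

servo_tool(
  series=[
    [[0,0,-0.252],[0.53,0.019,0.14],0.2],
    [[0,0,-0.252],[0.53,0.019,0.14],0.2],
    [[0,0,-0.252],[0.53,0.019,0.14],0.2],
    [[0,0,-0.252],[0.53,0.019,0.14],0.2],
    [[0,0,-0.252],[0.53,0.019,0.14],0.2],
    [[0,0,-0.252],[0.53,0.019,0.14],0.2],
    [[0,0,-0.252],[0.53,0.019,0.14],0.2],
    [[0,0,-0.252],[0.53,0.019,0.14],0.2],
  ],
)

```text
clock: 6.23
tcp_pos: [0.4759, 0.2883, 0.07]
orientation: [0.0, -0.128, 0.992, 0.0]
wrist_force: [-0.7, -0.3, -0.3]
opening: 0.0286
grip_force: 59.7
```

```bash
python3 - <<'E'
from h import *
print(rel([.4755,.2876,.0105],195.2),pose()[:3,3])
im,cam=grab("wrist","w4.png"); H,S,V=hsv(im)
print("pad",blobs(((H>165)|(H<6))&(S>100)&(V>40),cam,.003,50,120))
E
```

```text
(array([ 0.    ,  0.0002, -0.0027]), array([ 0.0026, -0.0024,  0.2379])) [0.47592742 0.28833335 0.06996817]
pad [(468, 285, 72, 69, 15.2, [253, 188])]
```

View pics/w4.png

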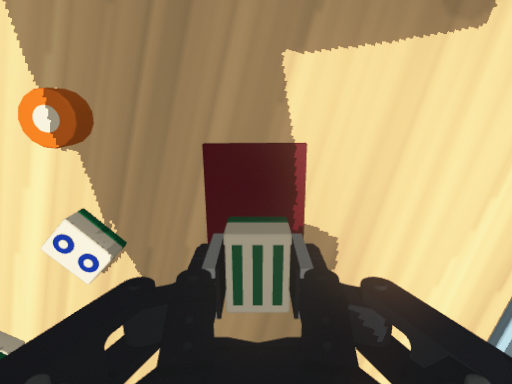

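The bar tile is held squarely at (258,270) over the pad. The pad's front edge is at row 143 (columns 204–307), which agrees with the measured pad centre.

servo_tool(
  series=[
    [[0,0,-0.003],[0.003,-0.002,0.12],0.2],
    [[0,0,-0.003],[0.003,-0.002,0.2],0.2],
    [[0,0,-0.003],[0.003,-0.002,0.238],0.2],
    [[0,0,-0.003],[0.003,-0.002,0.238],0.2],
    [[0,0,-0.003],[0.003,-0.002,0.238],0.2],
  ],
)

```text
clock: 6.7
tcp_pos: [0.4753, 0.2874, 0.0101]
orientation: [-0.0, -0.132, 0.991, -0.0]
wrist_force: [0.1, -0.6, -0.7]
opening: 0.0284
grip_force: 63.0
```

servo_tool(
  series=[
    [[0,0,0],[0,0,0],0.55],
    [[0,0,0],[0,0,0],0.7],
    [[0,0,0],[0,0,0],0.7],
    [[0,0,0],[0,0,0],0.7],
    [[0,0,0],[0,0,-0.12],0.9],
    [[0,0,0],[0,0,-0.28],1],
    [[0,0,0],[0,0,-0.44],1],
    [[0,0,0],[0,0,-0.44],1],
  ],
)

```text
clock: 7.37
tcp_pos: [0.4779, 0.2887, 0.127]
orientation: [0.004, -0.133, 0.991, 0.001]
wrist_force: [1.0, 0.2, 1.1]
opening: 0.0851
grip_force: 0.0
```

```bash
python3 - <<'E'
from h import *
im,cam=grab("wrist","w5.png"); H,S,V=hsv(im)
print("pad",blobs(cv2.morphologyEx((((H>165)|(H<6))&(S>100)&(V>40)).astype(np.uint8),cv2.MORPH_CLOSE,np.ones((9,9))),cam,.003,50,120))
cl=lambda m:cv2.morphologyEx(m.astype(np.uint8),cv2.MORPH_CLOSE,np.ones((9,9)))
for t in (90,110,130): print(blobs(cl((S<70)&(V>t)),cam,.027,25,60))
print(rel([.4235,-.137,.12],147),pose()[:3,3])
E
```

```text
pad [(476, 287, 87, 69, 15.1, [255, 179])]
[(622, 120, 55, 41, -88.3, [26, 292]), (525, 183, 39, 37, 60.7, [116, 214]), (478, 289, 41, 29, 14.8, [256, 192])]
[(622, 120, 55, 40, -88.3, [26, 291]), (507, 402, 36, 7, 53.6, [375, 258]), (525, 183, 39, 36, 60.6, [116, 214]), (478, 289, 41, 29, 15.2, [256, 193])]
[(622, 120, 55, 40, -88.3, [24, 290]), (526, 183, 39, 36, 60.7, [115, 213]), (479, 289, 38, 29, 15.3, [256, 194])]
(array([0.0011, 0.0019, 0.2685]), array([ 0.6569, -1.5839,  0.0098])) [0.47718969 0.28830082 0.1238773 ]
```

View pics/w5.png

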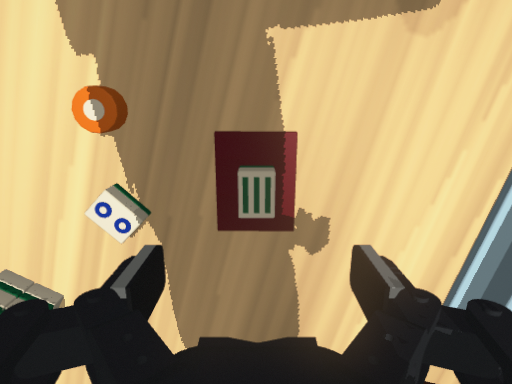

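The bar tile lies on the pad at (256,193) in the image, parallel to it and about 2 mm off its centre, which is fine. The dot tile is next.

servo_tool(
  series=[
    [[0,0,0],[0.33,-0.79,0],1],
    [[0,0,0],[0.33,-0.79,0],1],
    [[0,0,0],[0.33,-0.79,0],1],
    [[0,0,0],[0.33,-0.79,0],1],
    [[0,0,0],[0.33,-0.79,0],1],
    [[0,0,0],[0.33,-0.79,0],1],
    [[0,0,0],[0.33,-0.79,0],1],
  ],
)

```text
clock: 8.0
tcp_pos: [0.4475, 0.0732, 0.1197]
orientation: [-0.0, -0.131, 0.991, -0.0]
wrist_force: [0.2, -0.5, 0.7]
opening: 0.0853
grip_force: 0.0
```

servo_tool(
  series=[
    [[0,0,0.268],[0.33,-0.79,0],1],
    [[0,0,0.268],[0.33,-0.79,0],1],
    [[0,0,0.268],[0.33,-0.79,0],1],
    [[0,0,0.268],[0.33,-0.79,0],1],
    [[0,0,0.268],[0.33,-0.79,0],1],
    [[0,0,0.268],[0.33,-0.79,0],1],
    [[0,0,0.268],[0.33,-0.79,0],1],
    [[0,0,0.268],[0.33,-0.79,0],1],
  ],
)

```text
clock: 8.67
tcp_pos: [0.421, -0.1369, 0.1196]
orientation: [-0.0, 0.286, 0.958, 0.0]
wrist_force: [0.1, -0.0, -1.2]
opening: 0.0855
grip_force: 0.0
```

```bash
python3 - <<'E'
from h import *
im,cam=grab("wrist","w6.png"); H,S,V=hsv(im)
print(proj([[.4235,-.137,.024]],cam))
cl=lambda m:cv2.morphologyEx(m.astype(np.uint8),cv2.MORPH_CLOSE,np.ones((9,9)))
for t in (90,110,130,170): print(blobs(cl((S<70)&(V>t)),cam,.024,25,60))
print("red",blobs(((H>170)|(H<6))&(S>120)&(V>60),cam,.024,15,30))
print(rel([.4235,-.137,.006],147),pose()[:3,3])
E
```

```text
[[257.61547968 199.45575062]]
[(534, -171, 38, 31, -30.7, [293, 321]), (421, -136, 42, 29, -34.2, [257, 195]), (461, -22, 26, 20, 48.1, [411, 160])]
[(534, -171, 38, 31, -31.0, [293, 320]), (421, -136, 42, 29, -34.2, [257, 196]), (461, -22, 26, 20, 48.1, [411, 159])]
[(539, -175, 31, 19, 71.4, [293, 326]), (421, -136, 41, 29, -34.2, [257, 196])]
[(588, -32, 31, 1, 75.2, [463, 287]), (420, -135, 34, 29, -34.2, [256, 194])]
red [(423, -137, 22, 22, 11.0, [257, 198])]
(array([ 0.0001, -0.0002,  0.0012]), array([-0.0099,  0.0034,  0.4545])) [ 0.42102375 -0.13643144  0.11961639]
```

servo_tool(
  series=[
    [[0,0,0.003],[-0.01,0.003,0.15],1],
    [[0,0,0.003],[-0.01,0.003,0.3],1],
    [[0,0,0.003],[-0.01,0.003,0.44],1],
    [[0,0,0.003],[-0.01,0.003,0.45],1],
    [[0,0,0.003],[-0.01,0.003,0.45],1],
    [[0,0,0.003],[-0.01,0.003,0.45],0.2],
    [[0,0,0.003],[-0.01,0.003,0.45],0.2],
    [[0,0,0.003],[-0.01,0.003,0.45],0.2],
  ],
)

```text
clock: 9.38
tcp_pos: [0.4244, -0.1382, 0.0091]
orientation: [0.001, 0.287, 0.958, -0.0]
wrist_force: [-0.8, -0.7, -0.2]
opening: 0.0516
grip_force: 0.0
```

servo_tool(
  series=[
    [[0,0,0],[0,0,0],0.2],
    [[0,0,0],[0,0,0],0.2],
    [[0,0,0],[0,0,0],0.2],
    [[0,0,0],[0,0,0],0.2],
    [[0,0,0],[0,0,0],0.2],
    [[0,0,0],[0,0,0],0.2],
  ],
)

```text
clock: 9.88
tcp_pos: [0.4238, -0.1381, 0.0087]
orientation: [0.001, 0.288, 0.958, -0.0]
wrist_force: [-3.1, 1.7, 17.8]
opening: 0.0287
grip_force: 58.4
```

servo_tool(
  series=[
    [[0,0,0],[0,0,-0.15],0.2],
    [[0,0,0],[0,0,-0.3],0.2],
    [[0,0,0],[0,0,-0.45],0.2],
    [[0,0,0],[0,0,-0.5],0.2],
    [[0,0,0],[0,0,-0.5],0.2],
  ],
)

```text
clock: 10.3
tcp_pos: [0.4248, -0.1387, 0.136]
orientation: [0.003, 0.288, 0.958, -0.001]
wrist_force: [1.2, -0.3, -0.9]
opening: 0.0286
grip_force: 60.9
```

```bash
python3 - <<'E'
from h import *
print(rel([.477,.2884,.13],195.2),pose()[:3,3])
E
```

```text
(array([-0.0006,  0.0019, -0.2702]), array([0.767 , 1.5409, 0.0202])) [ 0.42478015 -0.13871932  0.13597171]
```

servo_tool(
  series=[
    [[0,0,0],[0.383,0.77,0.01],0.2],
    [[0,0,0],[0.383,0.77,0.01],0.2],
    [[0,0,0],[0.383,0.77,0.01],0.2],
    [[0,0,0],[0.383,0.77,0.01],0.2],
    [[0,0,0],[0.383,0.77,0.01],0.2],
    [[0,0,0],[0.383,0.77,0.01],0.2],
    [[0,0,0],[0.383,0.77,0.01],0.2],
  ],
)

```text
clock: 10.88
tcp_pos: [0.4488, 0.0778, 0.1292]
orientation: [-0.001, 0.286, 0.958, -0.0]
wrist_force: [-1.1, 0.3, 0.1]
opening: 0.0283
grip_force: 60.9
```

servo_tool(
  series=[
    [[0,0,-0.27],[0.383,0.77,0.01],0.2],
    [[0,0,-0.27],[0.383,0.77,0.01],0.2],
    [[0,0,-0.27],[0.383,0.77,0.01],0.2],
    [[0,0,-0.27],[0.383,0.77,0.01],0.2],
    [[0,0,-0.27],[0.383,0.77,0.01],0.2],
    [[0,0,-0.27],[0.383,0.77,0.01],0.2],
    [[0,0,-0.27],[0.383,0.77,0.01],0.2],
    [[0,0,-0.27],[0.383,0.77,0.01],0.2],
  ],
)

```text
clock: 11.55
tcp_pos: [0.4756, 0.2883, 0.1266]
orientation: [-0.001, -0.134, 0.991, -0.0]
wrist_force: [-0.3, -1.0, -0.3]
opening: 0.0285
grip_force: 60.9
```

```bash
python3 - <<'E'
from h import *
T=pose();im,cam=grab("wrist","w7.png"); H,S,V=hsv(im)
z=T[2,3]-.0087+.024
cl=lambda m:cv2.morphologyEx(m.astype(np.uint8),cv2.MORPH_CLOSE,np.ones((9,9)))
red=((H>170)|(H<6))&(S>150)&(V>100)
for r in blobs(red,cam,z,10,30)+blobs(cl((S<70)&(V>110)&box((258,270),60,70)),cam,z,25,60): print(r, T[:3,:3].T@(np.array([r[0]/1e3,r[1]/1e3,z])-T[:3,3]))
print(T[:3,3],yaw(T))
E
```

```text
(474, 289, 22, 22, 14.2, [257, 262]) [ 0.00140762  0.00113395 -0.0152986 ]
(436, 292, 27, 5, 16.7, [289, 184]) [ 0.03723716  0.01414327 -0.0152555 ]
(469, 287, 48, 29, 15.4, [257, 251]) [ 0.00675964  0.00053741 -0.01529103]
[0.47564042 0.28826961 0.12656933] -164.55861909276982
```

View pics/w7.png

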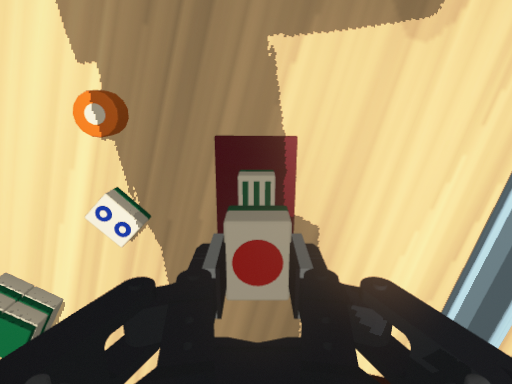

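The dot tile is held squarely at (257,262), with the bar tile showing behind it at (257,188). In the hand, the dot tile sits +1.4 mm along tool x and the bar tile sat −3.5 mm, so I shift to line them up.

```bash
python3 - <<'E'
from h import *
print(rel([.480,.289,.05],195.2))
E
```

```text
(array([-0.0001, -0.0004, -0.0009]), array([-1.840e-02,  1.000e-04,  3.071e-01]))
```

servo_tool(
  series=[
    [[0,0,0],[-0.018,0,0.1],0.2],
    [[0,0,0],[-0.018,0,0.2],0.2],
    [[0,0,0],[-0.018,0,0.3],0.2],
    [[0,0,0],[-0.018,0,0.307],0.2],
    [[0,0,0],[-0.018,0,0.307],0.2],
    [[0,0,0],[-0.018,0,0.307],0.2],
  ],
)

```text
clock: 12.1
tcp_pos: [0.4805, 0.2896, 0.0519]
orientation: [0.0, -0.131, 0.991, 0.0]
wrist_force: [0.1, 0.5, -0.6]
opening: 0.0286
grip_force: 60.9
```

```bash
python3 - <<'E'
from h import *
print(rel([.480,.289,.0365],195.2),pose()[:3,3])
E
```

```text
(array([ 0.    ,  0.0002, -0.001 ]), array([ 0.0025, -0.0017,  0.0614])) [0.4804827  0.28958005 0.05185763]
```

servo_tool(
  series=[
    [[0,0,0],[0.002,-0.002,0.03],0.2],
    [[0,0,0],[0.002,-0.002,0.05],0.2],
    [[0,0,0],[0.002,-0.002,0.061],0.2],
    [[0,0,0],[0.002,-0.002,0.061],0.2],
    [[0,0,0],[0.002,-0.002,0.061],0.2],
    [[0,0,0],[0.002,-0.002,0.061],0.2],
  ],
)

```text
clock: 12.6
tcp_pos: [0.4797, 0.2896, 0.0358]
orientation: [0.0, -0.132, 0.991, 0.0]
wrist_force: [-0.8, 0.1, 3.3]
opening: 0.0288
grip_force: 61.4
```

Contact (3.3 N). Release and rise.

servo_tool(
  series=[
    [[0,0,0],[0,0,0],0.5],
    [[0,0,0],[0,0,0],0.6],
    [[0,0,0],[0,0,0],0.7],
    [[0,0,0],[0,0,0],0.7],
    [[0,0,0],[0,0,-0.12],0.9],
    [[0,0,0],[0,0,-0.28],1],
    [[0,0,0],[0,0,-0.42],1],
    [[0,0,0],[0,0,-0.42],1],
  ],
)

```text
clock: 13.27
tcp_pos: [0.4819, 0.2906, 0.1467]
orientation: [0.004, -0.132, 0.991, 0.001]
wrist_force: [-0.1, 1.1, 0.6]
opening: 0.0854
grip_force: 0.0
```

```bash
python3 - <<'E'
from h import *
im,cam=grab("wrist","w8.png"); H,S,V=hsv(im)
print("pad",blobs(cv2.morphologyEx((((H>165)|(H<6))&(S>100)&(V>40)).astype(np.uint8),cv2.MORPH_CLOSE,np.ones((9,9))),cam,.003,50,120))
print("dot",blobs(((H>170)|(H<6))&(S>180)&(V>120)&box((258,210),20,50),cam,.051,10,30))
cl=lambda m:cv2.morphologyEx(m.astype(np.uint8),cv2.MORPH_CLOSE,np.ones((9,9)))
for t in (110,130): print(blobs(cl((S<70)&(V>t)),cam,.051,25,60))
print(blobs(cl((H>5)&(H<16)&(S>170)&(V>80)),cam,.022,20,60))
print(rel([.449,.153,.12],75.7),pose()[:3,3])
E
```

```text
pad [(476, 287, 87, 69, 15.1, [254, 170])]
dot [(479, 290, 21, 20, -74.9, [256, 190])]
[(607, 126, 59, 34, 76.8, [33, 280]), (496, 517, 53, 19, 0.3, [502, 276]), (516, 191, 36, 32, 60.7, [123, 203]), (475, 289, 44, 29, 16.0, [256, 187])]
[(607, 126, 57, 34, 76.8, [33, 280]), (496, 518, 52, 18, 0.2, [502, 277]), (516, 191, 35, 32, 60.7, [123, 201]), (478, 290, 38, 28, 15.5, [256, 190])]
[(447, 157, 41, 34, -75.0, [109, 104])]
(array([-0.0007,  0.0018, -0.3363]), array([ 0.2683, -0.4962,  0.0931])) [0.48116273 0.29022929 0.14374261]
```

View pics/w8.png

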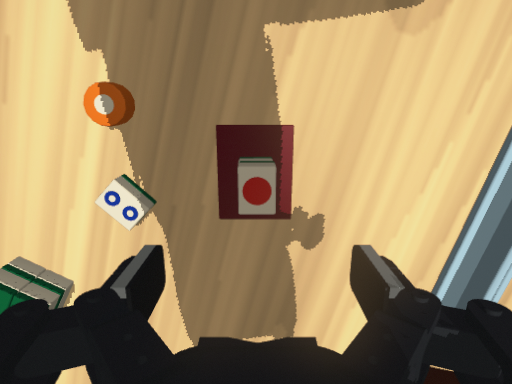

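The stack stands square: dot (256,190), centred over the bar tile, all within the pad. The marker is next, at (107,103).

servo_tool(
  series=[
    [[0,0,-0.336],[0.268,-0.496,0.09],0.65],
    [[0,0,-0.336],[0.268,-0.496,0.09],0.65],
    [[0,0,-0.336],[0.268,-0.496,0.09],0.65],
    [[0,0,-0.336],[0.268,-0.496,0.09],0.65],
    [[0,0,-0.336],[0.268,-0.496,0.09],0.65],
    [[0,0,-0.336],[0.268,-0.496,0.09],0.65],
    [[0,0,-0.336],[0.268,-0.496,0.09],0.65],
    [[0,0,-0.336],[0.268,-0.496,0.09],0.65],
  ],
)

```text
clock: 13.98
tcp_pos: [0.4467, 0.152, 0.1172]
orientation: [-0.001, -0.585, 0.811, 0.0]
wrist_force: [1.3, -0.9, 0.4]
opening: 0.0553
grip_force: 0.0
```

servo_tool(
  series=[
    [[0,0,0],[0,0,0],0.65],
    [[0,0,0],[0,0,0],0.65],
  ],
)

```text
clock: 14.15
tcp_pos: [0.4469, 0.1522, 0.1174]
orientation: [-0.001, -0.581, 0.814, 0.0]
wrist_force: [-0.2, 0.4, 0.6]
opening: 0.0553
grip_force: 0.0
```

```bash
python3 - <<'E'
from h import *
im,cam=grab("wrist","w9.png"); H,S,V=hsv(im)
print(proj([[.449,.153,.022]],cam), yaw(pose()),pose()[:3,3])
b=box(tuple(proj([[.449,.153,.022]],cam)[0].astype(int)),45,45)
print("white",blobs((S<80)&(V>100)&b,cam,.022,8,30))
print("or",blobs((H>3)&(H<18)&(S>170)&(V>80)&b,cam,.022,20,60))
print(rel([.449,.152,.12],255.7))
E
```

```text
[[254.76030439 196.99949577]] -108.9846351820486 [0.44697701 0.15225508 0.11753831]
white [(448, 152, 15, 14, -19.0, [256, 195])]
or [(447, 150, 38, 34, 71.0, [255, 192])]
(array([ 0.0002, -0.0001, -0.026 ]), array([-0.0017, -0.008 , -0.0099]))
```

servo_tool(
  series=[
    [[0,0,-0.026],[0,-0.004,0.15],0.65],
    [[0,0,-0.026],[0,-0.004,0.3],0.65],
    [[0,0,-0.026],[0,-0.004,0.44],0.65],
    [[0,0,-0.026],[0,-0.004,0.445],0.65],
    [[0,0,-0.026],[0,-0.004,0.445],0.65],
    [[0,0,-0.026],[0,-0.004,0.445],0.3],
    [[0,0,-0.026],[0,-0.004,0.445],0.3],
    [[0,0,-0.026],[0,-0.004,0.445],0.3],
  ],
)

```text
clock: 14.87
tcp_pos: [0.4495, 0.1522, 0.0089]
orientation: [0.001, -0.615, 0.788, -0.001]
wrist_force: [-2.0, 0.1, 8.7]
opening: 0.0332
grip_force: 58.9
```

servo_tool(
  series=[
    [[0,0,0],[0,0,0],0.25],
    [[0,0,0],[0,0,0],0.25],
    [[0,0,0],[0,0,0],0.25],
    [[0,0,0],[0,0,0],0.25],
  ],
)

```text
clock: 15.2
tcp_pos: [0.4495, 0.1522, 0.0089]
orientation: [0.001, -0.615, 0.788, -0.001]
wrist_force: [-2.5, 0.1, 7.8]
opening: 0.0333
grip_force: 58.9
```

servo_tool(
  series=[
    [[0,0,0],[0,0,-0.15],0.25],
    [[0,0,0],[0,0,-0.3],0.25],
    [[0,0,0],[0,0,-0.45],0.25],
    [[0,0,0],[0,0,-0.5],0.25],
    [[0,0,0],[0,0,-0.5],0.25],
  ],
)

```text
clock: 15.62
tcp_pos: [0.4505, 0.1524, 0.1369]
orientation: [0.004, -0.615, 0.788, -0.002]
wrist_force: [0.2, 0.5, 0.2]
opening: 0.0333
grip_force: 60.4
```

```bash
python3 - <<'E'
from h import *
T=pose();im,cam=grab("wrist","w10.png"); H,S,V=hsv(im)
z=T[2,3]-.007+.022
for r in blobs((S<80)&(V>100)&box((257,260),30,60),cam,z,8,30): print(r, T[:3,:3].T@(np.array([r[0]/1e3,r[1]/1e3,z])-T[:3,3]))
print(rel([.631,.034,.13],255.7),T[:3,3],yaw(T))
E
```

```text
(454, 177, 21, 10, -13.8, [264, 313]) [-0.02473865  0.00249351 -0.01493879]
(450, 151, 15, 14, -13.9, [257, 260]) [ 1.45357816e-03  5.16449079e-05 -1.50057017e-02]
(array([-0.0016,  0.0007,  0.0013]), array([ 0.2824, -0.8187,  0.0222])) [0.45052858 0.15241677 0.13690759] -104.07105252246986
```

servo_tool(
  series=[
    [[0,0,0],[0.277,-0.82,0.022],0.25],
    [[0,0,0],[0.277,-0.82,0.022],0.25],
    [[0,0,0],[0.277,-0.82,0.022],0.25],
    [[0,0,0],[0.277,-0.82,0.022],0.25],
    [[0,0,0],[0.277,-0.82,0.022],0.25],
    [[0,0,0],[0.277,-0.82,0.022],0.25],
    [[0,0,0],[0.277,-0.82,0.022],0.25],
    [[0,0,0],[0.277,-0.82,0.022],0.25],
  ],
)

```text
clock: 16.33
tcp_pos: [0.6297, 0.035, 0.1254]
orientation: [-0.001, -0.615, 0.788, 0.001]
wrist_force: [0.4, -0.0, -1.3]
opening: 0.033
grip_force: 60.4
```

```bash
python3 - <<'E'
from h import *
T=pose();im,cam=grab("wrist","w11.png"); H,S,V=hsv(im)
print("wall",blobs((H>40)&(H<90)&(S>110)&(V>60),cam,.049,15,90))
print(rel([.6314,.0354,.07],255.7),T[:3,3],yaw(T))
E
```

```text
wall [(655, 121, 37, 14, -14.2, [253, 308]), (615, -36, 58, 38, 75.5, [254, 97])]
(array([ 0.0004, -0.    ,  0.0014]), array([-0.0015, -0.0088,  0.2235])) [0.629676   0.03502912 0.12544962] -104.08800603636003
```

View pics/w11.png

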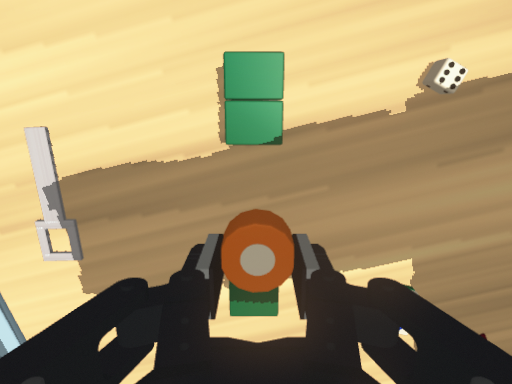

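The marker is held at (257,258) over the gap. The near wall half spans rows 52–145, centred on column 254, in line with it.

servo_tool(
  series=[
    [[0,0,0.001],[0,-0.009,0.1],0.25],
    [[0,0,0.001],[0,-0.009,0.2],0.25],
    [[0,0,0.001],[0,-0.009,0.3],0.25],
    [[0,0,0.001],[0,-0.009,0.36],0.25],
    [[0,0,0.001],[0,-0.009,0.36],0.25],
    [[0,0,0.001],[0,-0.009,0.36],0.25],
  ],
)

```text
clock: 16.88
tcp_pos: [0.6313, 0.0354, 0.0366]
orientation: [-0.0, -0.615, 0.789, 0.0]
wrist_force: [0.7, 0.2, 0.2]
opening: 0.033
grip_force: 60.4
```

```bash
python3 - <<'E'
from h import *
print(rel([.632,.0346,.0095],255.7),pose()[:3,3])
E
```

```text
(array([ 0.0004, -0.    ,  0.0007]), array([ 0.0024, -0.0034,  0.1084])) [0.63134477 0.03537947 0.03658987]
```

servo_tool(
  series=[
    [[0,0,0.001],[0.002,-0.003,0.06],0.25],
    [[0,0,0.001],[0.002,-0.003,0.09],0.25],
    [[0,0,0.001],[0.002,-0.003,0.108],0.25],
    [[0,0,0.001],[0.002,-0.003,0.108],0.25],
    [[0,0,0.001],[0.002,-0.003,0.108],0.25],
  ],
)

```text
clock: 17.3
tcp_pos: [0.6332, 0.034, 0.0099]
orientation: [0.0, -0.613, 0.79, -0.0]
wrist_force: [-0.5, -0.9, -0.6]
opening: 0.033
grip_force: 60.4
```

servo_tool(
  series=[
    [[0,0,0],[0,0,0],0.5],
    [[0,0,0],[0,0,0],0.65],
    [[0,0,0],[0,0,0],0.7],
    [[0,0,0],[0,0,0],0.7],
    [[0,0,0],[0,0,-0.12],0.7],
    [[0,0,0],[0,0,-0.28],0.7],
    [[0,0,0],[0,0,-0.42],1],
    [[0,0,0],[0,0,-0.5],1],
  ],
)

```text
clock: 17.97
tcp_pos: [0.634, 0.0338, 0.1384]
orientation: [0.001, -0.613, 0.79, -0.001]
wrist_force: [1.3, 0.2, 0.4]
opening: 0.0815
grip_force: 0.0
```

servo_tool(
  series=[
    [[0,0,0],[0,0,-0.4],1],
    [[0,0,0],[0,0,-0.4],1],
    [[0,0,0],[0,0,-0.4],1],
    [[0,0,0],[0,0,-0.4],1],
  ],
)

```text
clock: 18.3
tcp_pos: [0.6346, 0.0338, 0.2391]
orientation: [0.003, -0.613, 0.79, -0.002]
wrist_force: [0.2, -0.3, -1.0]
opening: 0.0854
grip_force: 0.0
```

```bash
python3 - <<'E'
from h import *
T=pose();im,cam=grab("wrist","w12.png"); H,S,V=hsv(im)
print("wall",blobs((H>40)&(H<90)&(S>110)&(V>60),cam,.049,15,90))
c=proj([[.632,.033,.022]],cam)[0].astype(int)
print("white",blobs((S<80)&(V>100)&box(c,20,20),cam,.022,8,30))
cl=lambda m:cv2.morphologyEx(m.astype(np.uint8),cv2.MORPH_CLOSE,np.ones((9,9)))
c=proj([[.469,-.02,.02]],cam)[0].astype(int);print(c)
for t in (110,150):print("dieB",blobs(cl((S<80)&(V>t)&box(c,30,30)),cam,.02,15,40))
print(rel([.469,-.02,.12],228),T[:3,3],yaw(T))
E
```

```text
wall [(655, 123, 36, 6, -14.2, [260, 249]), (615, -36, 58, 38, 75.6, [260, 100])]
white [(633, 33, 14, 13, 75.6, [260, 165])]
[394  80]
dieB [(471, -17, 24, 23, -40.9, [393, 84])]
dieB [(467, -17, 19, 19, -40.7, [396, 83])]
(array([-0.0011,  0.0005,  0.1533]), array([0.3728, 0.5873, 0.4631])) [0.63458224 0.03375908 0.23911519] -104.40017780047985
```

View pics/w12.png

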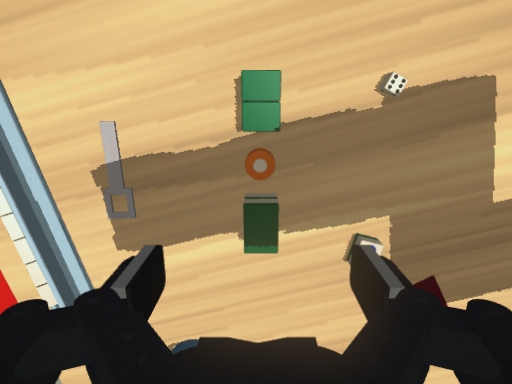

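The marker (260,165) sits mid-gap, in line with the wall halves (column 260). The black-pip die is at (394,83).

servo_tool(
  series=[
    [[0,0,0.148],[0.375,0.58,0.463],0.7],
    [[0,0,0.148],[0.375,0.58,0.463],0.7],
    [[0,0,0.148],[0.375,0.58,0.463],0.7],
    [[0,0,0.148],[0.375,0.58,0.463],0.7],
    [[0,0,0.148],[0.375,0.58,0.463],0.7],
    [[0,0,0.148],[0.375,0.58,0.463],0.7],
    [[0,0,0.148],[0.375,0.58,0.463],0.7],
    [[0,0,0.148],[0.375,0.58,0.463],0.7],
  ],
)

```text
clock: 19.02
tcp_pos: [0.4696, -0.021, 0.1184]
orientation: [0.0, -0.414, 0.91, -0.0]
wrist_force: [1.0, 0.8, 1.4]
opening: 0.0597
grip_force: 0.0
```

```bash
python3 - <<'E'
from h import *
T=pose();im,cam=grab("wrist","w13.png"); H,S,V=hsv(im)
cl=lambda m:cv2.morphologyEx(m.astype(np.uint8),cv2.MORPH_CLOSE,np.ones((9,9)))
c=proj([[.469,-.019,.02]],cam)[0].astype(int);print(c)
for t in (110,150,180):print("dieB",blobs(cl((S<80)&(V>t)&box(c,35,35)),cam,.02,15,40))
print("pips",blobs(cl((V<70)&box(c,20,20)),cam,.02,8,20))
print(rel([.468,-.018,.006],229),T[:3,3],yaw(T))
E
```

```text
[258 195]
dieB [(465, -19, 22, 19, 48.9, [263, 192])]
dieB []
dieB []
pips [(465, -19, 19, 13, 48.9, [264, 194])]
(array([-0.0004,  0.0003, -0.0002]), array([-0.002 ,  0.0162,  0.4515])) [ 0.46959313 -0.02101673  0.11840068] -131.0544810184345
```

View pics/w13.png

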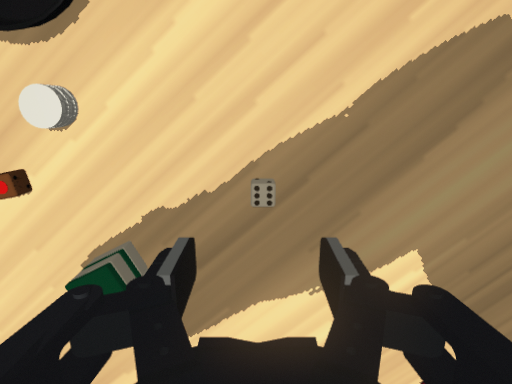

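The black-pip die is at (263,194), aligned with the jaws, with clear space around it.

servo_tool(
  series=[
    [[0,0,0],[0.003,0.019,0.15],0.7],
    [[0,0,0],[0.003,0.019,0.3],0.7],
    [[0,0,0],[0.003,0.019,0.44],0.7],
    [[0,0,0],[0.003,0.019,0.45],0.7],
    [[0,0,0],[0.003,0.019,0.45],0.7],
    [[0,0,0],[0.003,0.019,0.45],0.1],
    [[0,0,0],[0.003,0.019,0.45],0.1],
    [[0,0,0],[0.003,0.019,0.45],0.1],
  ],
)

```text
clock: 19.73
tcp_pos: [0.4667, -0.0186, 0.0077]
orientation: [0.001, -0.414, 0.91, -0.001]
wrist_force: [0.0, 0.3, -0.6]
opening: 0.0239
grip_force: 0.0
```

servo_tool(
  series=[
    [[0,0,0],[0,0,0],0.1],
    [[0,0,0],[0,0,0],0.1],
    [[0,0,0],[0,0,0],0.1],
    [[0,0,0],[0,0,0],0.1],
    [[0,0,0],[0,0,0],0.1],
  ],
)

```text
clock: 20.15
tcp_pos: [0.4666, -0.0186, 0.0078]
orientation: [0.001, -0.414, 0.91, -0.001]
wrist_force: [-2.0, 1.1, 14.0]
opening: 0.0182
grip_force: 58.4
```

servo_tool(
  series=[
    [[0,0,0],[0,0,-0.15],0.1],
    [[0,0,0],[0,0,-0.3],0.1],
    [[0,0,0],[0,0,-0.45],0.1],
    [[0,0,0],[0,0,-0.45],0.1],
  ],
)

```text
clock: 20.48
tcp_pos: [0.4683, -0.0189, 0.1255]
orientation: [0.004, -0.414, 0.91, -0.003]
wrist_force: [1.7, 0.5, 0.3]
opening: 0.0184
grip_force: 59.7
```

```bash
python3 - <<'E'
from h import *
T=pose();im,cam=grab("wrist","w14.png"); H,S,V=hsv(im)
z=T[2,3]-.007+.02
cl=lambda m:cv2.morphologyEx(m.astype(np.uint8),cv2.MORPH_CLOSE,np.ones((9,9)))
for r in blobs(cl((V<70)&box((257,262),15,25)),cam,z,8,20)+blobs(cl((S<80)&(V>110)&box((257,262),35,35)),cam,z,12,40): print(r, T[:3,:3].T@(np.array([r[0]/1e3,r[1]/1e3,z])-T[:3,3]))
print(rel([.4751,-.2828,.12],235),T[:3,3],yaw(T))
E
```

```text
(472, -22, 16, 4, 48.5, [246, 262]) [-0.0002111  -0.004951   -0.01295716]
(465, -21, 25, 18, 49.1, [257, 254]) [ 0.00362977  0.00098559 -0.01302604]
(array([-0.0022,  0.0011, -0.0335]), array([ 0.7766, -0.7161,  0.0126])) [ 0.46825049 -0.01893633  0.12551544] -131.030883025002
```

servo_tool(
  series=[
    [[0,0,-0.033],[0.777,-0.716,0.012],0.1],
    [[0,0,-0.033],[0.777,-0.716,0.012],0.1],
    [[0,0,-0.033],[0.777,-0.716,0.012],0.1],
    [[0,0,-0.033],[0.777,-0.716,0.012],0.1],
    [[0,0,-0.033],[0.777,-0.716,0.012],0.1],
    [[0,0,-0.033],[0.777,-0.716,0.012],0.1],
    [[0,0,-0.033],[0.777,-0.716,0.012],0.1],
    [[0,0,-0.033],[0.777,-0.716,0.012],0.1],
  ],
)

```text
clock: 21.2
tcp_pos: [0.4725, -0.2859, 0.115]
orientation: [-0.0, -0.459, 0.888, -0.0]
wrist_force: [-0.6, 0.9, -0.1]
opening: 0.0183
grip_force: 59.7
```

servo_tool(
  series=[
    [[0,0,0],[0,0,0.2],0.1],
    [[0,0,0],[0,0,0.3],0.1],
    [[0,0,0],[0,0,0.3],0.1],
    [[0,0,0],[0,0,0.3],0.1],
  ],
)

```text
clock: 21.53
tcp_pos: [0.4719, -0.2809, 0.0401]
orientation: [-0.001, -0.461, 0.887, 0.002]
wrist_force: [-0.0, -0.2, 0.3]
opening: 0.0187
grip_force: 59.7
```

```bash
python3 - <<'E'
from h import *
print(rel([.4751,-.2828,.0135],235),pose()[:3,3])
im,cam=grab("wrist","w15.png")
E
```

```text
(array([ 0.0011,  0.0001, -0.0004]), array([-0.0013, -0.0153,  0.1064])) [ 0.47185975 -0.2809278   0.0401137 ]
```

View pics/w15.png

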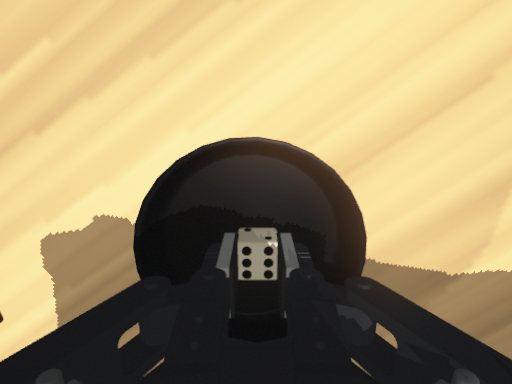

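The die is held at (257,262) over the dish, which spans columns 134–366. The view confirms the −4 mm y correction, so I lower it.

servo_tool(
  series=[
    [[0,0,0],[-0.001,-0.015,0.03],0.1],
    [[0,0,0],[-0.001,-0.015,0.07],0.1],
    [[0,0,0],[-0.001,-0.015,0.095],0.1],
    [[0,0,0],[-0.001,-0.015,0.105],0.1],
    [[0,0,0],[-0.001,-0.015,0.105],0.1],
    [[0,0,0],[-0.001,-0.015,0.105],0.1],
  ],
)

```text
clock: 22.08
tcp_pos: [0.4759, -0.2843, 0.0143]
orientation: [-0.0, -0.461, 0.887, 0.0]
wrist_force: [0.6, -0.2, 0.0]
opening: 0.0184
grip_force: 59.7
```

servo_tool(
  series=[
    [[0,0,0],[0,0,0.005],0.1],
    [[0,0,0],[0,0,0.005],0.1],
    [[0,0,0],[0,0,0.005],0.3],
    [[0,0,0],[0,0,0.005],0.42],
    [[0,0,0],[0,0,0.005],0.42],
    [[0,0,0],[0,0,0.005],0.42],
    [[0,0,0],[0,0,-0.1],0.42],
    [[0,0,0],[0,0,-0.25],0.42],
  ],
)

```text
clock: 22.75
tcp_pos: [0.4744, -0.2831, 0.0751]
orientation: [-0.001, -0.461, 0.887, 0.003]
wrist_force: [0.2, -0.6, 0.8]
opening: 0.0358
grip_force: 0.0
```

servo_tool(
  series=[
    [[0,0,0],[0,0,-0.2],0.7],
    [[0,0,0],[0,0,-0.2],0.7],
    [[0,0,0],[0,0,-0.2],0.7],
    [[0,0,0],[0,0,-0.2],0.7],
  ],
)

```text
clock: 23.08
tcp_pos: [0.4761, -0.2845, 0.1269]
orientation: [0.0, -0.461, 0.887, -0.0]
wrist_force: [0.2, 0.1, -0.8]
opening: 0.0598
grip_force: 0.0
```

```bash
python3 - <<'E'
from h import *
T=pose();im,cam=grab("wrist","w16.png"); H,S,V=hsv(im)
cl=lambda m:cv2.morphologyEx(m.astype(np.uint8),cv2.MORPH_CLOSE,np.ones((9,9)))
c=proj([[.475,-.283,.025]],cam)[0].astype(int);print(c)
for t in (90,110,150):print("dieB",blobs(cl((S<80)&(V>t)&box(c,35,35)),cam,.025,15,40))
print("dish",blobs(cl((V<70)&box(c,110,110)),cam,.025,90,160))
print(rel([.629,-.279,.12],235),T[:3,3],yaw(T))
E
```

```text
[259 193]
dieB [(475, -285, 23, 20, 54.9, [258, 192])]
dieB [(475, -285, 23, 20, 54.9, [258, 192])]
dieB [(476, -284, 19, 19, 54.9, [258, 193])]
dish []
(array([ 0.0002,  0.    , -0.0006]), array([-0.3695, -0.4901,  0.0238])) [ 0.47612728 -0.28446979  0.12693834] -125.10067203644093
```

servo_tool(
  series=[
    [[0,0,0],[-0.37,-0.49,0.024],0.5],
    [[0,0,0],[-0.37,-0.49,0.024],0.5],
    [[0,0,0],[-0.37,-0.49,0.024],0.5],
    [[0,0,0],[-0.37,-0.49,0.024],0.5],
    [[0,0,0],[-0.37,-0.49,0.024],0.5],
    [[0,0,0],[-0.37,-0.49,0.024],0.5],
    [[0,0,0],[-0.37,-0.49,0.024],0.5],
  ],
)

```text
clock: 23.72
tcp_pos: [0.6285, -0.2787, 0.1192]
orientation: [-0.001, -0.461, 0.887, 0.001]
wrist_force: [-0.5, -0.1, -0.3]
opening: 0.0428
grip_force: 0.0
```

```bash
python3 - <<'E'
from h import *
T=pose();im,cam=grab("wrist","w17.png"); H,S,V=hsv(im)
cl=lambda m:cv2.morphologyEx(m.astype(np.uint8),cv2.MORPH_CLOSE,np.ones((9,9)))
c=proj([[.629,-.279,.02]],cam)[0].astype(int);print(c)
for t in (90,130,170):print("dieR",blobs(cl((S<80)&(V>t)&box(c,35,35)),cam,.02,15,40))
print("pip",blobs(((H>170)|(H<6))&(S>120)&(V>60)&box(c,20,20),cam,.02,5,20))
print("brown",blobs((H<12)&(S>140)&(V<190),cam,.02,12,60))
print(rel([.629,-.279,.006],235),T[:3,3],yaw(T))
E
```

```text
[255 194]
dieR [(628, -281, 22, 19, 54.8, [255, 192])]
dieR [(628, -281, 22, 19, 54.8, [255, 192])]
dieR [(629, -280, 19, 19, -35.2, [255, 193])]
pip [(629, -279, 10, 10, 54.8, [255, 194])]
brown [(661, -336, 12, 8, 16.8, [179, 159])]
(array([ 0.0006, -0.0001, -0.0007]), array([-0.0016, -0.0035,  0.4554])) [ 0.62845888 -0.27873766  0.11921778] -125.092446441513
```

View pics/w17.png

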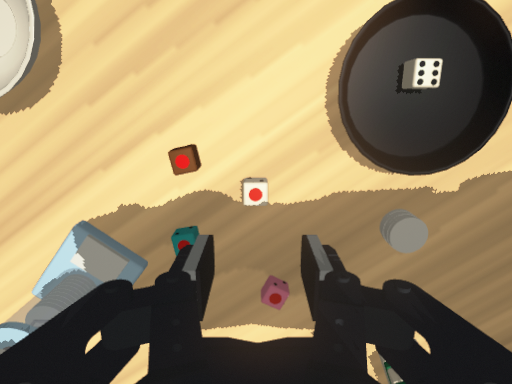

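The red-pip die is at (255,193). The brown (184,160) and turquoise (186,238) dice are clear of the half-open fingers, and the black-pip die sits in the dish at (428,73).

servo_tool(
  series=[
    [[0,0,0],[0.001,-0.003,0.15],0.5],
    [[0,0,0],[0.001,-0.003,0.3],0.5],
    [[0,0,0],[0.001,-0.003,0.44],0.5],
    [[0,0,0],[0.001,-0.003,0.453],0.5],
    [[0,0,0],[0.001,-0.003,0.453],0.5],
    [[0,0,0],[0.001,-0.003,0.453],0.1],
    [[0,0,0],[0.001,-0.003,0.453],0.1],
    [[0,0,0],[0.001,-0.003,0.453],0.1],
  ],
)

```text
clock: 24.43
tcp_pos: [0.6309, -0.2806, 0.0104]
orientation: [0.001, -0.461, 0.887, -0.002]
wrist_force: [-1.6, -0.1, 6.6]
opening: 0.018
grip_force: 59.2
```

servo_tool(
  series=[
    [[0,0,0],[0,0,0],0.1],
    [[0,0,0],[0,0,0],0.1],
    [[0,0,0],[0,0,0],0.1],
    [[0,0,0],[0,0,0],0.1],
  ],
)

```text
clock: 24.77
tcp_pos: [0.631, -0.2806, 0.0105]
orientation: [0.001, -0.461, 0.887, -0.002]
wrist_force: [-1.1, 0.8, 6.8]
opening: 0.0184
grip_force: 59.1
```

servo_tool(
  series=[
    [[0,0,0],[0,0,-0.15],0.1],
    [[0,0,0],[0,0,-0.3],0.1],
    [[0,0,0],[0,0,-0.45],0.1],
    [[0,0,0],[0,0,-0.45],0.1],
  ],
)

```text
clock: 25.1
tcp_pos: [0.6327, -0.2814, 0.13]
orientation: [0.003, -0.461, 0.887, -0.005]
wrist_force: [1.2, -1.1, 0.0]
opening: 0.0179
grip_force: 58.8
```

```bash
python3 - <<'E'
from h import *
T=pose();im,cam=grab("wrist","w18.png"); H,S,V=hsv(im)
z=T[2,3]-.0075+.02
for r in blobs(((H>170)|(H<6))&(S>120)&(V>60)&box((257,262),20,25),cam,z,5,20): print(r, T[:3,:3].T@(np.array([r[0]/1e3,r[1]/1e3,z])-T[:3,3]))
print(rel([.4898,-.2648,.12],235),T[:3,3],yaw(T))
E
```

```text
(631, -283, 10, 10, 78.7, [257, 258]) [ 0.00225993  0.00036605 -0.01250777]
(array([-0.0031,  0.0002, -0.0005]), array([0.274 , 0.5031, 0.0209])) [ 0.63273505 -0.28144272  0.12998811] -125.09533308484778
```

servo_tool(
  series=[
    [[0,0,0],[0.267,0.503,0.02],0.1],
    [[0,0,0],[0.267,0.503,0.02],0.1],
    [[0,0,0],[0.267,0.503,0.02],0.1],
    [[0,0,0],[0.267,0.503,0.02],0.1],
    [[0,0,0],[0.267,0.503,0.02],0.1],
    [[0,0,0],[0.267,0.503,0.02],0.1],
    [[0,0,0],[0.267,0.503,0.02],0.1],
  ],
)

```text
clock: 25.73
tcp_pos: [0.4894, -0.2625, 0.1158]
orientation: [0.0, -0.461, 0.887, -0.001]
wrist_force: [0.2, -0.1, 0.2]
opening: 0.0179
grip_force: 58.9
```

```bash
python3 - <<'E'
from h import *
print(rel([.4909,-.2632,.05],235),pose()[:3,3])
E
```

```text
(array([-0.0006,  0.    , -0.0006]), array([-0.0011, -0.0061,  0.2632])) [ 0.48939505 -0.26249239  0.11578499]
```

servo_tool(
  series=[
    [[0,0,0],[-0.001,-0.006,0.13],0.1],
    [[0,0,0],[-0.001,-0.006,0.25],0.1],
    [[0,0,0],[-0.001,-0.006,0.263],0.1],
    [[0,0,0],[-0.001,-0.006,0.263],0.1],
    [[0,0,0],[-0.001,-0.006,0.263],0.1],
  ],
)

```text
clock: 26.15
tcp_pos: [0.4908, -0.263, 0.0502]
orientation: [0.0, -0.461, 0.887, -0.0]
wrist_force: [0.1, -0.4, 0.6]
opening: 0.0181
grip_force: 58.9
```

```bash
python3 - <<'E'
from h import *
T=pose();print(rel([.4909,-.2632,.0162],235),T[:3,3])
im,cam=grab("wrist","w19.png"); H,S,V=hsv(im)
cl=lambda m:cv2.morphologyEx(m.astype(np.uint8),cv2.MORPH_CLOSE,np.ones((9,9)))
c=proj([[.476,-.2845,.025]],cam)[0].astype(int);print(c)
z=T[2,3]-.0105+.02
for a,zz,cc in ((150,.025,c),(150,z,(257,262))): print(blobs(cl((S<80)&(V>a)&box(cc,25,22)),cam,zz,12,40))
for r in blobs(((H>170)|(H<6))&(S>120)&(V>60)&box((257,262),20,25),cam,z,5,20): print(r, T[:3,:3].T@(np.array([r[0]/1e3,r[1]/1e3,z])-T[:3,3]))
E
```

```text
(array([-0.0002,  0.    , -0.0004]), array([ 0.0004, -0.0008,  0.136 ])) [ 0.49078709 -0.26298485  0.05020297]
[256 185]
[(476, -284, 19, 19, 54.9, [257, 186])]
[(490, -263, 17, 17, -35.1, [257, 256])]
(491, -263, 10, 10, 54.9, [257, 258]) [-0.00011006 -0.00018778 -0.0094999 ]
```

View pics/w19.png

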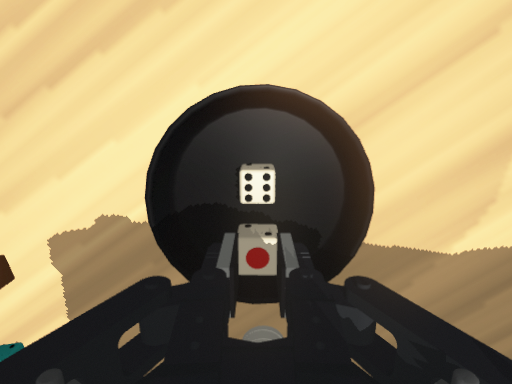

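Black-pip die at (257,186), held red-pip die at (257,258), aligned. Lower it with a 2 mm shift towards its neighbour.

servo_tool(
  series=[
    [[0,0,0],[0.007,-0.001,0.05],0.1],
    [[0,0,0],[0.007,-0.001,0.1],0.1],
    [[0,0,0],[0.007,-0.001,0.125],0.1],
    [[0,0,0],[0.007,-0.001,0.138],0.1],
    [[0,0,0],[0.007,-0.001,0.138],0.1],
    [[0,0,0],[0.007,-0.001,0.138],0.1],
  ],
)

```text
clock: 26.7
tcp_pos: [0.4897, -0.2646, 0.0158]
orientation: [0.0, -0.461, 0.887, -0.001]
wrist_force: [0.1, -0.4, -0.0]
opening: 0.0181
grip_force: 58.9
```

servo_tool(
  series=[
    [[0,0,0],[0,0,0],0.3],
    [[0,0,0],[0,0,0],0.4],
    [[0,0,0],[0,0,0],0.4],
    [[0,0,0],[0,0,0],0.4],
    [[0,0,0],[0,0,-0.1],0.4],
    [[0,0,0],[0,0,-0.25],0.4],
    [[0,0,0],[0,0,-0.4],0.4],
    [[0,0,0],[0,0,-0.55],0.7],
  ],
)

```text
clock: 27.37
tcp_pos: [0.4887, -0.2639, 0.154]
orientation: [-0.0, -0.461, 0.887, 0.0]
wrist_force: [0.7, -0.5, 0.8]
opening: 0.0446
grip_force: 0.0
```

servo_tool(
  series=[
    [[0,0,0],[0.4,0.2,-0.6],1],
    [[0,0,0],[0.4,0.2,-0.6],1],
    [[0,0,0],[0.4,0.2,-0.6],1],
    [[0,0,0],[0.4,0.2,-0.6],1],
    [[0,0,0],[0.4,0.2,-0.6],1],
    [[0,0,0],[0.4,0.2,-0.6],1],
  ],
)

```text
clock: 27.87
tcp_pos: [0.3897, -0.3191, 0.3061]
orientation: [0.0, -0.46, 0.888, -0.003]
wrist_force: [0.6, 0.3, -0.4]
opening: 0.0851
grip_force: 0.0
```

```bash
python3 - <<'E'
from h import *
im,cam=grab("wrist"); H,S,V=hsv(im)
c=proj([[.482,-.273,.025]],cam)[0].astype(int);print(c)
cl=lambda m:cv2.morphologyEx(m.astype(np.uint8),cv2.MORPH_CLOSE,np.ones((5,5)))
print("dice",blobs(cl((S<80)&(V>150)&box(c,45,45)),cam,.025,12,70))
im2,_=grab("scene"); 
cv2.imwrite("pics/f.png",np.hstack([cv2.resize(im2[110:260,60:420],(576,240)),cv2.resize(im[max(0,c[1]-60):c[1]+60,max(0,c[0]-55):c[0]+55],(220,240))])[:,:,::-1])
E
```

```text
[224 220]
dice []
```

View pics/f.png

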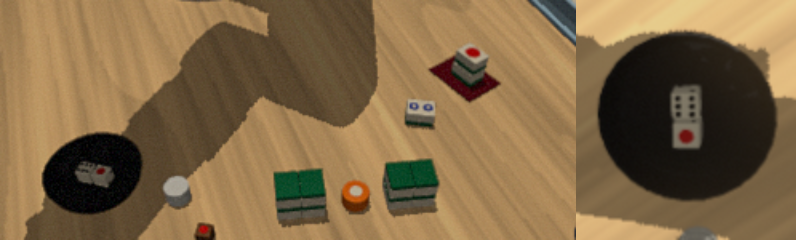

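The stack is on the pad (470,65), the marker is in the gap (356,195), and the two dice lie side by side, flat, in the middle of the dish. The ring tile and counters are untouched. Handing in.

```bash
python3 -c "
from plant import manip; print(manip.hand_in())"
```

```text
the job is handed in; nothing more can be done
None
```

The job is handed in at about 28 s on the clock: the dot tile is stacked on the bar tile about 3 mm off the pad's centre, the marker is mid-gap in line with the wall, both dice lie side by side in the dish, and the ring tile and counters were left alone.

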